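Seat and clamp a sharpening stone in its bench holder

TASK

Lay the sharpening stone on the flat end of the tray of its bench holder, slide it gently along until it drops into the shallow pocket and lies flat on the pocket's floor, then swing the cam lever fully home so that the stone is clamped. The stone is brittle: keep the pressure light and never ram or drop it, and do not knock over the oil bottle or the jar.

Things in the scene. Friction and masses are not known exactly. Their poses are not given: they have to be found in the camera images.
- sharpening_stone: Two-grit bench stone, light grey over dark, 50 (its x) x 125 (its y) x 20 mm high, about 0.27 kg, flat on the bench by the holder's left end; either way round fits. Origin: centre of its underside, z up. Grip it across its 50 mm width. To enter the 6 mm deep pocket it must be held at least 7 mm above its underside.
- stone_holder: The bench holder, fixed: a wooden board 124 mm (its x) x 256 mm (its y, the long way), top 16 mm above the bench, with a flat aluminium tray 92 x 218 mm screwed on it, parallel to it, whose top face is 28 mm above the bench. Origin: on the bench under the board's centre, z up.
- tray_mid (a point): Point over the board's centre at the height of the tray's top. The tray has a pocket 53 (x) x 128 (y) mm in its middle, 6 mm deep (1.5 mm play each side of the stone), flat level top all round, 45 mm of it at each end. The tray is screwed down through slots: firm, centred in x, but off this point by up to 14 mm either way along y; how much is not measured.
- pivot_mid (a point): Where the lever's pivot would be, were the tray centred: 43 mm along the holder's +x from tray_mid. The pivot sits on the tray, so it is off along y as the pocket is; it is 43 mm from the pocket's centre. The lever: a steel arm 10 mm wide flush with the tray's top, with an upright black knob, 15 mm thick, 28 to 54 mm above the bench, 60 mm from the pivot.
- cam_lever (a joint): Lever angle, rad: 0 open (arm along the holder's +x, away from the tray) to 1.6 (stop); starts at 0 to 0.25. It grows counterclockwise seen from above; at 1.57 the arm points along the holder's +y beside the tray. From about 1.3 its eccentric pushes the seated stone against the opposite wall and it gets stiffer. A few N at the knob move it; it stays where left.
- oil_bottle: Bystander, loose: upright brown oil bottle with red cap, 45 mm wide, 119 mm high, behind the left end of the holder. Origin: centre of its foot, z up. Must stay standing.
- screw_jar: Bystander, loose: jar of screws, 66 mm wide, 74 mm high, behind the right end of the holder. Origin: centre of its foot, z up. Must stay standing.

How it is judged:
On the way, in this order (a step that is already met when the one before it is completed fails the run):
1. the stone has been laid on the tray's top at one end, its centre at least 16 mm from the board's centre along the board (contact force between sharpening_stone and stone_holder above 0.2 N and z of sharpening_stone in the frame of stone_holder between 0.0245 and 0.034 m and (y of sharpening_stone in the frame of stone_holder above 0.016 m or y of sharpening_stone in the frame of stone_holder below -0.016 m)), for 0.1 s.
2. the stone lies flat on the floor of the pocket, with the lever still open (z of sharpening_stone in the frame of stone_holder below 0.0238 m and horizontal distance between sharpening_stone and stone_holder below 0.019 m and angle between sharpening_stone's own z axis and vertical below 0.03 rad and angle between the y axis of sharpening_stone and the y axis of stone_holder, either way round below 0.06 rad and value of joint cam_lever below 0.9 rad), for 0.2 s.
At the end, for the whole second after the job is handed in: The stone lies flat on the pocket's floor (underside within 1.8 mm of it, tilt under 0.03 rad), at rest, and the cam lever stands at 1.35 rad or more (value of joint cam_lever above 1.35 rad and z of sharpening_stone in the frame of stone_holder between 0.02 and 0.0238 m and horizontal distance between sharpening_stone and stone_holder below 0.019 m and angle between sharpening_stone's own z axis and vertical below 0.03 rad and angle between the y axis of sharpening_stone and the y axis of stone_holder, either way round below 0.06 rad and linear speed of sharpening_stone below 0.01 m/s); the robot touches nothing.
It fails at once if the brittle stone is pressed, rammed or dropped against the holder with more than 35 N (contact force between sharpening_stone and stone_holder above 35 N).
It fails at once if the oil bottle is knocked over (angle between oil_bottle's own z axis and vertical above 0.5 rad).
It fails at once if the jar of screws is knocked over (angle between screw_jar's own z axis and vertical above 0.5 rad).
It also fails if it takes over 69 s, if anything falls off the work surface, if the arm or the gripper's body presses on something with over 40 N, if the wrist force passes 120 N, or if a joint passes its speed limit or range.

ROBOT

A 6-joint arm with a two-finger parallel gripper is mounted at the origin on a cart in front of the work surface, level with it; the furniture and walls round the work are solid. World frame = base frame: x ahead of the robot, y to its left, z up, the work surface at z = 0. Lengths are in m, angles in rad, forces in N, time in s.
With the tool pointing down it reaches from about 0.35 to 0.775 m from the base axis. Payload 7.3 kg.
Tool frame: the origin (TCP) lies between the finger pads; the fingertips stand 8 mm ahead of it and the grasp point (between the pads) lies 11 mm behind it (robot.nose_length is the distance from the TCP to the fingertips, in m); z points along the fingers, y is the line along which they close (so a half turn about z gives the same grasp; the last joint's range is limited). The gripper opens to 92 mm and grips with 3 to 60 N. Pads are 19 mm wide; open, the fingers measure 130 mm over their backs; the gripper's body (75 mm by 190 mm) begins 47 mm behind the grasp point.
Start: joints at [-0.146, 0.342, 1.524, -0, 1.275, -0.146], TCP at [0.525, 0, 0.235] pointing down, gripper open.
Joint ranges: [-2.53, 2.53], [-0.77, 2.02], [0.04, 2.7], [-1, 4.14], [0.28, 2.66], [-3.11, 3.11]. Speed limits (rad/s): [2.57, 2.57, 3.14, 3.14, 3.14, 3.14].

INTERFACE

Orientations are given as [roll, pitch, yaw] about the fixed x, y, z axes, in that order (R = Rz(yaw) Ry(pitch) Rx(roll)).
In Python, from cell import robot gives the robot as it stands. The module is installed in compiled form; this text tells all that it offers.
- The arm moves only by the shell command python3 -m jog 'ROWS' [FORCE]. ROWS is JSON, a list that holds one entry, the list of rows, each a list of 5 numbers: the gripper's target within -1 to 1 (fully open at 1, half-way at 0, shut at -1), then the shift along the tool's x, y, z in m, then the turn about the tool's z in rad. A call has 1 to 5 rows; each row is the pose to reach, as a shift and turn from the pose commanded when the call began, along the tool's axes at that moment; what a row does not reach only later rows make up. A row lasts 1/12 s, in which the tool goes at most 41.7 mm and 7.16 degrees, less where a joint would pass 70% of its speed; a pose out of reach is approached as far as the arm can. A call with a gripper value outside its range is refused whole. The fingers move at their own pace and stop on an object; FORCE is the grip in N (left out, the last holds). Time passes only in rows, so rows that repeat a pose let the fingers close. It gives the time, the measured TCP pose, the force, the opening and the grip force at its end, in the units of the state.
- robot.observe(): the state, without advancing time (a new reading comes with each control period).
- robot.read_camera(name): name is "scene" or "top" or "wrist"; returns the picture (400x640x3 uint8, red, green, blue); there is no depth.
- robot.camera_model(name): a dict with "camera_matrix" (3x3 intrinsics, pixels), "position" and "attitude" of the camera in the world; the wrist camera has in their place "mount" (4x4, takes a point from camera to tool coordinates, whose origin is the TCP and whose axes are the flange's). Camera axes: x right, y down, z forward; pixel columns grow to the right and rows downward; lengths in m; the calibration is good to about 2 mm. A picture is of the moment at which its call begins: read the wrist's pose just before it. camera_model takes no time and is no camera call.
- robot.hand_in(): hands the job in; it is judged then, once.
The state is a dict: "time": time; "qpos": joint angles; "qvel": joint speeds; "joint_efforts": joint torques, N m; "tool_pos": TCP position; "tool_rot": TCP orientation; "contact_force": force on the tool from outside, world axes, zero at the start; "torque": the same for the moment, N m; "opening": finger opening in m; "grip_force": force on a finger pad.
Only numpy, scipy, OpenCV 4.12 (cv2) and the standard library are available. Lean on these libraries where they do the work, as an engineer would, in place of code of your own. Each camera call takes 0.05 s, during which the arm holds its last target. There are 200 camera calls.

## Working session

There is one attempt and no reset: what is moved stays moved. The work goes in short steps, Python scripts to look and compute and a shell command to move; the robot and the scene stay as the last step left them, time stands still between calls to the robot, and variables do not carry over. Pictures are saved under pics/ and viewed, at most 10 in all, crops included, and the job is handed in when it is done.

```bash
mkdir -p pics; ls
cat > h.py <<'E'
import numpy as np,cv2
from scipy.spatial.transform import Rotation as R
from cell import robot
def shot(cam,name,crop=None,scale=1):
    s=robot.observe(); im=robot.read_camera(cam)
    np.save('pics/'+name+'.npy',np.r_[s['tool_pos'],np.ravel(s['tool_rot'])])
    cv2.imwrite('pics/'+name+'_full.png',im[:,:,::-1])
    if crop: im=im[crop[1]:crop[3],crop[0]:crop[2]]
    im=cv2.resize(im,None,fx=scale,fy=scale,interpolation=cv2.INTER_CUBIC)
    cv2.imwrite('pics/'+name+'.png',im[:,:,::-1])
def toolT(p):
    T=np.eye(4);T[:3,3]=p[:3];T[:3,:3]=R.from_euler('xyz',p[3:6]).as_matrix();return T
def world(cam,uv,z,name=None):
    m=robot.camera_model(cam);K=np.array(m['camera_matrix'])
    if cam=='wrist':
        T=toolT(np.load('pics/'+name+'.npy'))@np.array(m['mount'])
    else:
        T=np.eye(4);T[:3,3]=m['position'];a=np.array(m['attitude'])
        T[:3,:3]=a if a.shape==(3,3) else R.from_euler('xyz',a).as_matrix()
    d=T[:3,:3]@np.linalg.inv(K)@np.array([uv[0],uv[1],1.]);o=T[:3,3]
    return o+d*(z-o[2])/d[2]
E
python3 - <<'E'
from h import *
for c in('top','scene','wrist'):print(c,robot.camera_model(c))
print(robot.observe())
shot('top','top1');shot('scene','scene1')
E
```

```text
pics
top {'camera_matrix': array([[388.78968029,   0.        , 313.74820518],
       [  0.        , 388.78968029, 190.52679306],
       [  0.        ,   0.        ,   1.        ]]), 'position': array([ 0.5083639 , -0.05191488,  0.96054114]), 'attitude': array([-3.05634711,  0.04219641, -1.58047721])}
scene {'camera_matrix': array([[466.44720228,   0.        , 314.79365728],
       [  0.        , 466.44720228, 198.82578202],
       [  0.        ,   0.        ,   1.        ]]), 'position': array([0.10439087, 0.65007789, 0.43537016]), 'attitude': array([-2.00622367,  0.01657156, -2.55834484])}
wrist {'camera_matrix': array([[281.76458459,   0.        , 316.16207612],
       [  0.        , 281.76458459, 198.16625912],
       [  0.        ,   0.        ,   1.        ]]), 'mount': array([[-1.70320100e-04, -9.67370379e-01, -2.53366377e-01,
         6.79480421e-02],
       [ 9.99999985e-01, -1.66401911e-04, -3.68944683e-05,
        -1.95613847e-03],
       [-6.47003344e-06, -2.53366380e-01,  9.67370393e-01,
        -1.49559665e-01],
       [ 0.00000000e+00,  0.00000000e+00,  0.00000000e+00,
         1.00000000e+00]])}
{'time': 0.0, 'qpos': array([-1.45995007e-01,  3.42718331e-01,  1.52498489e+00, -2.04039709e-05,
        1.27540839e+00, -1.45965623e-01]), 'qvel': array([-0.00038832,  0.00120074,  0.00051948,  0.00026219,  0.00037706,
        0.00052854]), 'joint_efforts': array([ 7.61924657e-04, -4.31245601e+01, -2.44219762e+01,  7.17750052e-02,
        5.59406646e-02, -1.04314388e-04]), 'tool_pos': array([5.24615549e-01, 7.52923946e-05, 2.34058450e-01]), 'tool_rot': array([-3.14008701e+00, -2.01625783e-04,  1.57077275e+00]), 'contact_force': array([-0.7910307 ,  0.48384016, -0.40266728]), 'torque': array([0.04136743, 0.01305002, 0.01673552]), 'grip_force': 0.0, 'opening': 0.09183534305913221}
```

View pics/top1.png

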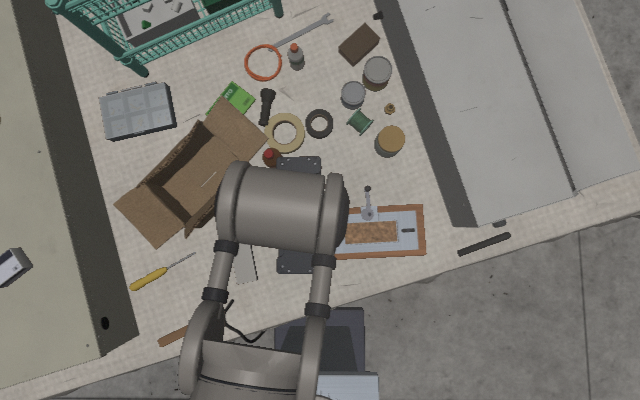

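View pics/scene1.png

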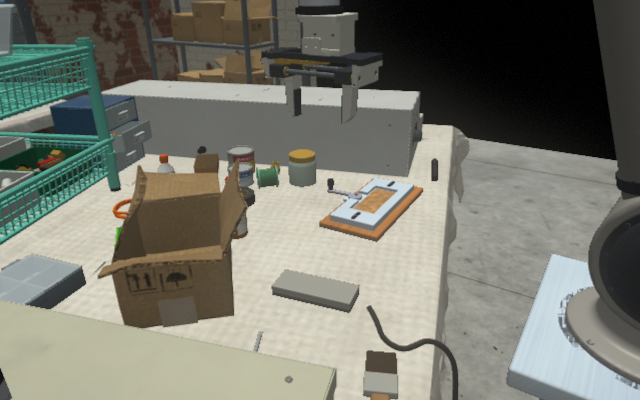

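The top view shows the holder at about (385,230), with its lever pointing up (+x) to the knob at (367,188). The stone is partly hidden near (245,265). In the scene view the stone's top corners are at about (273,289), (281,272), (358,288) and (352,306).

Run:
```python
from h import *
np.set_printoptions(precision=4,suppress=True)
for p in [(273,289),(281,272),(358,288),(352,306)]:print('stone',world('scene',p,.02))
for p in [(424,205),(426,255)]:print('boardR',world('top',p,.016))
for p in [(321,222),(376,236),(424,188)]:print('board sc',world('scene',p,.016))
print('knob',world('top',(367,188),.054),'pivot',world('top',(369,213),.028))
print('bottle cap',world('top',(272,157),.119),'jar',world('top',(390,140),.074))
```

```text
stone [0.4793 0.2079 0.02  ]
stone [0.4964 0.1655 0.02  ]
stone [0.373  0.1383 0.02  ]
stone [0.3597 0.1803 0.02  ]
boardR [ 0.5511 -0.2777  0.016 ]
boardR [ 0.4321 -0.2784  0.016 ]
board sc [ 0.5383 -0.0166  0.016 ]
board sc [ 0.424  -0.0231  0.016 ]
board sc [ 0.4308 -0.2727  0.016 ]
knob [ 0.5905 -0.1386  0.054 ] pivot [ 0.533  -0.1446  0.028 ]
bottle cap [0.6559 0.0741 0.119 ] jar [ 0.6987 -0.1916  0.074 ]
```

```bash
python3 -m jog '[[[1,0.04,-0.024,0,0.12],[1,0.08,-0.048,0,0.24],[1,0.12,-0.072,0,0.36],[1,0.15,-0.098,0,0.48],[1,0.173,-0.098,0,0.6]]]'; python3 -m jog '[[[1,0,0,0.02,0.12],[1,0,0,0.04,0.24],[1,0,0,0.06,0.36],[1,0,0,0.07,0.48],[1,0,0,0.08,0.6]]]'; python3 -m jog '[[[1,0,0,0,0.12],[1,0,0,0,0.15],[1,0,0,0,0.15]]]';  python3 - <<'E'
from h import *
print(robot.observe()['tool_pos'],robot.observe()['tool_rot'],robot.observe()['contact_force'])
shot('wrist','w1')
E
```

```text
time: 0.52
tool_pos: [0.427, 0.1668, 0.2344]
tool_rot: [-3.14, 0.001, 0.997]
contact_force: [1.2, 0.5, 0.9]
opening: 0.0914
grip_force: 0.0
time: 0.93
tool_pos: [0.4289, 0.166, 0.1534]
tool_rot: [-3.141, 0.002, 0.397]
contact_force: [-0.2, -0.8, 0.1]
opening: 0.0921
grip_force: 0.0
time: 1.18
tool_pos: [0.4293, 0.1659, 0.1542]
tool_rot: [-3.142, 0.001, 0.251]
contact_force: [-0.2, 0.5, -0.5]
opening: 0.0919
grip_force: 0.0
[0.42934694 0.16590898 0.15423299] [-3.14154436e+00  1.19713325e-03  2.51432532e-01] [-0.15702465  0.49656402 -0.49288313]
```

View pics/w1.png

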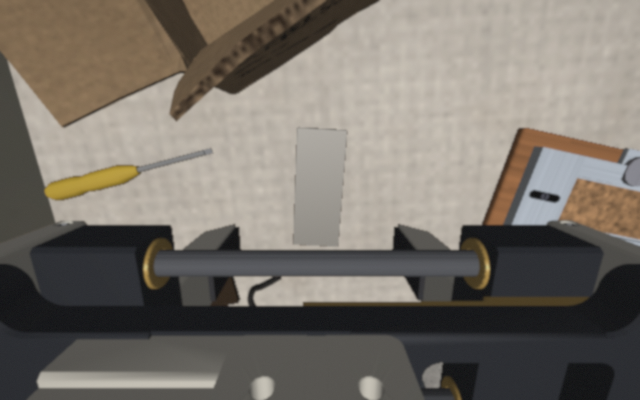

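The stone is in the upper middle, with top-face corners at about (298,127), (347,129), (340,246) and (294,244). The box flap comes down to about (175,118).

Run:
```python
from h import *
np.set_printoptions(precision=4,suppress=True)
P=np.array([world('wrist',p,.02,'w1')[:2] for p in [(298,127),(347,129),(340,246),(294,244)]]);print(P,P.mean(0))
print([np.linalg.norm(P[i]-P[(i+1)%4]) for i in range(4)])
d=(P[0]+P[1]-P[2]-P[3])/2;print('ang',np.arctan2(d[1],d[0]))
T=toolT(np.load('pics/w1.npy'));c=np.r_[P.mean(0),.018,1];print('tool shift',np.linalg.inv(T)@c)
print('boxflap',world('wrist',(175,118),.1,'w1'))
```

```text
[[0.4862 0.1994]
 [0.4962 0.1525]
 [0.3752 0.1258]
 [0.365  0.1749]] [0.4307 0.1631]
[np.float64(0.04792929234499923), np.float64(0.12393652240996297), np.float64(0.05014718743472304), np.float64(0.1235776090285682)]
ang 0.20860435367345773
tool shift [0.0008 0.003  0.1362 1.    ]
boxflap [0.4728 0.279  0.1   ]
```

```bash
python3 -m jog '[[[1,0.001,0.003,0.03,0.04],[1,0.001,0.003,0.06,0.042],[1,0.001,0.003,0.09,0.042],[1,0.001,0.003,0.112,0.042],[1,0.001,0.003,0.126,0.042]]]'; python3 -m jog '[[[1,0,0,0.005,0],[1,0,0,0.01,0],[0.3,0,0,0.01,0],[0,0,0,0.01,0],[-0.2,0,0,0.01,0]]]' 20;python3 -m jog '[[[-0.3,0,0,0,0],[-0.3,0,0,0,0],[-0.3,0,0,0,0],[-0.3,0,0,0,0],[-0.3,0,0,0,0]]]'
```

```text
time: 1.65
tool_pos: [0.4302, 0.163, 0.0266]
tool_rot: [-3.142, 0.003, 0.212]
contact_force: [-0.3, 0.3, 0.4]
opening: 0.0919
grip_force: 0.0
time: 2.07
tool_pos: [0.4321, 0.1635, 0.0196]
tool_rot: [3.142, -0.002, 0.211]
contact_force: [-0.1, 0.1, -0.0]
opening: 0.0765
grip_force: 0.0
time: 2.48
tool_pos: [0.4315, 0.1634, 0.019]
tool_rot: [-3.141, -0.001, 0.21]
contact_force: [-1.0, 0.7, 3.7]
opening: 0.0499
grip_force: 20.0
```

```bash
python3 -m jog '[[[-0.3,0,0,-0.01,0],[-0.3,0,0,-0.03,-0.1],[-0.3,0,0,-0.06,-0.22],[-0.3,0,0,-0.09,-0.34],[-0.3,0,0,-0.1,-0.46]]]'; python3 -m jog '[[[-0.3,0,0,0,-0.12],[-0.3,0,0,0,-0.14],[-0.3,0,0,0,-0.14]]]'; python3 -m jog '[[[-0.3,-0.01,0.02,0,-0.12],[-0.3,-0.025,0.05,0,-0.24],[-0.3,-0.042,0.08,0,-0.36],[-0.3,-0.06,0.115,0,-0.48],[-0.3,-0.078,0.15,0,-0.6]]]'; python3 -m jog '[[[-0.3,-0.04,0.007,0,-0.1],[-0.3,-0.08,0.014,0,-0.17],[-0.3,-0.12,0.021,0,-0.17],[-0.3,-0.155,0.026,0,-0.17],[-0.3,-0.178,0.029,0,-0.17]]]';python3 -m jog '[[[-0.3,0,0,0,0],[-0.3,0,0,0,0]]]'
python3 - <<'E'
from h import *
shot('wrist','w2',(120,0,520,300),2)
E
```

```text
time: 2.9
tool_pos: [0.4328, 0.1636, 0.1219]
tool_rot: [3.139, -0.004, 0.677]
contact_force: [1.5, 0.3, -3.0]
opening: 0.05
grip_force: 20.0
time: 3.15
tool_pos: [0.4308, 0.1632, 0.1183]
tool_rot: [-3.141, 0.001, 0.809]
contact_force: [-0.2, 0.3, -3.4]
opening: 0.0498
grip_force: 20.0
time: 3.57
tool_pos: [0.4834, 0.0099, 0.1177]
tool_rot: [-3.139, 0.0, 1.383]
contact_force: [0.8, 0.4, -3.8]
opening: 0.0496
grip_force: 20.0
time: 3.98
tool_pos: [0.4779, -0.1724, 0.1177]
tool_rot: [-3.14, 0.0, 1.545]
contact_force: [1.4, 0.8, -2.3]
opening: 0.0499
grip_force: 20.0
time: 4.15
tool_pos: [0.4779, -0.17, 0.1176]
tool_rot: [-3.14, -0.001, 1.545]
contact_force: [-0.7, -0.0, -3.3]
opening: 0.0496
grip_force: 20.0
```

View pics/w2.png

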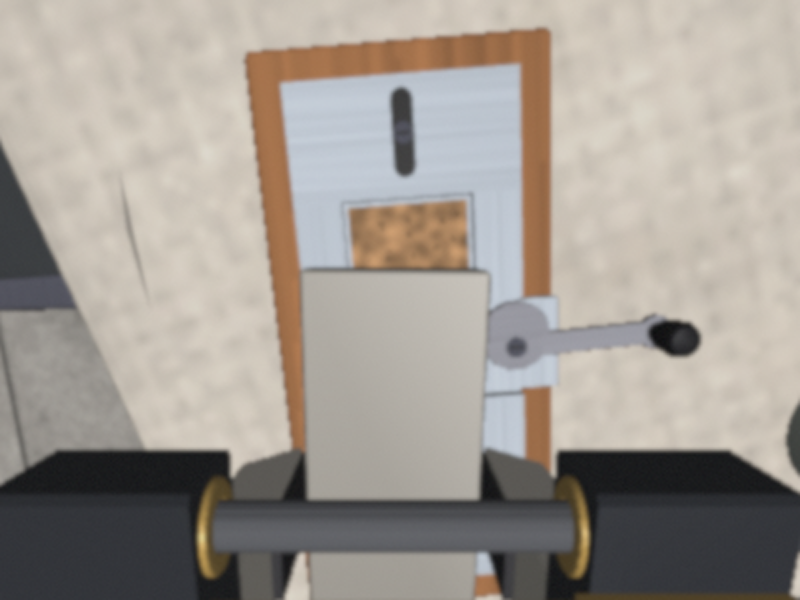

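Crop coordinates (2x, offset 120 px in full-image u): the pocket's left-end rim corners are at (343,202) and (473,194), and the tray's end corners at (280,82) and (521,65). The board corners are at (247,53) and (550,30). The pivot screw is at (517,347) and the held stone's end at (304,269) and (489,269).

```bash
cat >> h.py <<'E'
def cw(p,z,name): return world('wrist',(p[0]/2+120,p[1]/2),z,name)
E
python3 - <<'E'
from h import *
np.set_printoptions(precision=4,suppress=True)
n='w2';tp=np.load('pics/w2.npy');print(tp)
zs=tp[2]-.019+.02
for k,p,z in [('pocL',(343,202),.028),('pocR',(473,194),.028),('trL',(280,82),.028),('trR',(521,65),.028),('bdL',(247,53),.016),('bdR',(550,30),.016),('bdRlow',(550,295),.016),('piv',(517,347),.03),('knob',(680,338),.054),('stL',(304,269),zs),('stR',(489,269),zs),('stLl',(307,495),zs),('stRl',(482,495),zs)]:
    print(k,cw(p,z,n))
E
```

```text
[ 0.4779 -0.17    0.1176 -3.1396 -0.0012  1.5451]
pocL [ 0.4582 -0.0833  0.028 ]
pocR [ 0.5105 -0.0816  0.028 ]
trL [ 0.4361 -0.0391  0.028 ]
trR [ 0.5282 -0.0357  0.028 ]
bdL [ 0.4217 -0.0252  0.016 ]
bdR [ 0.5418 -0.0203  0.016 ]
bdRlow [ 0.5464 -0.1235  0.016 ]
piv [ 0.5295 -0.1438  0.03  ]
knob [ 0.5862 -0.1377  0.054 ]
stL [ 0.4549 -0.1066  0.1186]
stR [ 0.5025 -0.1078  0.1186]
stLl [ 0.4516 -0.1695  0.1186]
stRl [ 0.5016 -0.1708  0.1186]
```

```bash
python3 -m jog '[[[-0.3,-0.003,0.006,0.01,-0.03],[-0.3,-0.006,0.011,0.03,-0.066],[-0.3,-0.006,0.011,0.05,-0.066],[-0.3,-0.006,0.011,0.06,-0.066],[-0.3,-0.006,0.011,0.06,-0.066]]]';python3 -m jog '[[[-0.3,0,0,0,0],[-0.3,0,0,0,0]]]'
python3 - <<'E'
from h import *
shot('wrist','w3',(120,0,520,300),2)
E
```

```text
time: 4.62
tool_pos: [0.488, -0.1732, 0.0563]
tool_rot: [-3.136, -0.003, 1.617]
contact_force: [-0.9, 0.9, -3.4]
opening: 0.0498
grip_force: 20.0
time: 4.78
tool_pos: [0.4902, -0.175, 0.0596]
tool_rot: [3.141, 0.001, 1.617]
contact_force: [-0.2, -1.1, -2.9]
opening: 0.0498
grip_force: 20.0
```

View pics/w3.png

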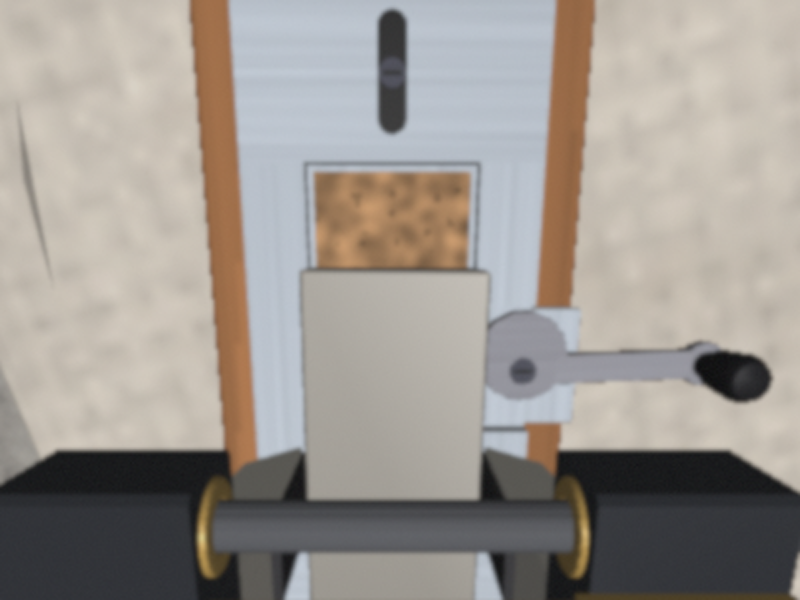

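The pocket and the stone are now parallel. The pocket rim corners are at (305,163) and (480,163), and the stone's end at (302,271) and (489,271).

Run:
```python
from h import *
np.set_printoptions(precision=4,suppress=True)
n='w3';tp=np.load('pics/w3.npy');print(tp)
zs=tp[2]-.019+.02;Ti=np.linalg.inv(toolT(tp))
for k,p,z in [('pocL',(305,163),.028),('pocR',(480,163),.028),('pocLl',(308,266),.028),('pocRl',(477,266),.028),('trL',(240,150),.028),('trR',(548,150),.028),('trLl',(255,430),.028),('trRl',(530,430),.028),('piv',(523,371),.03),('knob',(748,380),.054),('stL',(302,271),zs),('stR',(489,271),zs),('stLl',(307,495),zs),('stRl',(482,495),zs)]:
    w=cw(p,z,n);print(k,w,(Ti@np.r_[w,1])[:2])
```

```text
[ 0.4902 -0.175   0.0596  3.1405  0.0005  1.6171]
pocL [ 0.4578 -0.0836  0.028 ] [ 0.0929 -0.0281]
pocR [ 0.5102 -0.0811  0.028 ] [0.0929 0.0243]
pocLl [ 0.459  -0.1136  0.028 ] [ 0.0628 -0.0284]
pocRl [ 0.5119 -0.1112  0.028 ] [0.0628 0.0246]
trL [ 0.4385 -0.0808  0.028 ] [ 0.0965 -0.0473]
trR [ 0.5302 -0.0766  0.028 ] [0.0965 0.0445]
trLl [ 0.4416 -0.1684  0.028 ] [ 0.0089 -0.0483]
trRl [ 0.5343 -0.1642  0.028 ] [0.0088 0.0445]
piv [ 0.5293 -0.1436  0.03  ] [0.0296 0.0405]
knob [ 0.5871 -0.1384  0.054 ] [0.0321 0.0985]
stL [ 0.4621 -0.1138  0.0606] [ 0.0625 -0.0252]
stR [ 0.5102 -0.1115  0.0606] [0.0625 0.0229]
stLl [ 0.4639 -0.1762  0.0606] [ 0.     -0.0263]
stRl [ 0.5138 -0.174   0.0606] [-0.      0.0237]
```

```bash
python3 -m jog '[[[-0.3,0,-0.001,0.005,0],[-0.3,0,-0.001,0.009,0],[-0.3,0,-0.001,0.0105,0],[-0.3,0,-0.001,0.0105,0]]]';python3 -m jog '[[[-0.3,0,0,0.0005,0],[-0.3,0,0,0.001,0],[-0.3,0,0,0.001,0]]]'
```

```text
time: 5.17
tool_pos: [0.4883, -0.1753, 0.0479]
tool_rot: [-3.141, -0.0, 1.617]
contact_force: [-0.2, -0.0, -2.9]
opening: 0.0499
grip_force: 20.0
time: 5.42
tool_pos: [0.4887, -0.1755, 0.0473]
tool_rot: [3.141, 0.0, 1.617]
contact_force: [-1.0, 0.5, -2.6]
opening: 0.0498
grip_force: 20.0
```

```bash
python3 -m jog '[[[-0.3,0,0,0.0005,0],[-0.3,0,0,0.0007,0],[-0.3,0,0,0.0007,0]]]';python3 -m jog '[[[-0.3,0,0,0.0005,0],[-0.3,0,0,0.0005,0],[-0.3,0,0,0.0005,0]]]'
```

```text
time: 5.67
tool_pos: [0.4887, -0.1754, 0.0468]
tool_rot: [3.141, 0.0, 1.617]
contact_force: [-0.3, 0.3, 0.1]
opening: 0.0495
grip_force: 20.0
time: 5.92
tool_pos: [0.4888, -0.1753, 0.0463]
tool_rot: [3.141, -0.0, 1.617]
contact_force: [-0.7, 2.0, 2.2]
opening: 0.0496
grip_force: 20.0
```

```bash
python3 -m jog '[[[-0.3,0.003,0,0,0],[-0.3,0.007,0,0,0],[-0.3,0.011,0,0,0],[-0.3,0.015,0,0,0],[-0.3,0.015,0,0,0]]]';python3 -m jog '[[[-0.3,0.003,0,0,0],[-0.3,0.006,0,0,0],[-0.3,0.009,0,0,0],[-0.3,0.011,0,0,0],[-0.3,0.011,0,0,0]]]'
```

```text
time: 6.33
tool_pos: [0.4879, -0.1595, 0.046]
tool_rot: [-3.141, -0.0, 1.617]
contact_force: [-0.1, 1.9, 0.3]
opening: 0.0497
grip_force: 20.0
time: 6.75
tool_pos: [0.4874, -0.1488, 0.046]
tool_rot: [-3.141, -0.0, 1.617]
contact_force: [0.5, 1.3, -0.3]
opening: 0.0497
grip_force: 20.0
```

```bash
python3 -m jog '[[[-0.3,0.001,0,0,0],[-0.3,0.002,0,0,0],[-0.3,0.003,0,0,0],[-0.3,0.003,0,0,0]]]';python3 -m jog '[[[-0.3,0,0,0.0005,0],[-0.3,0,0,0.001,0],[-0.3,0,0,0.001,0]]]'
python3 - <<'E'
from h import *
shot('wrist','w4',(120,0,520,300),2)
E
```

```text
time: 7.08
tool_pos: [0.4873, -0.1462, 0.0459]
tool_rot: [-3.142, -0.0, 1.617]
contact_force: [0.7, -0.1, -3.3]
opening: 0.0497
grip_force: 20.0
time: 7.33
tool_pos: [0.4873, -0.1464, 0.0449]
tool_rot: [3.142, -0.0, 1.617]
contact_force: [0.8, 0.5, -2.1]
opening: 0.0493
grip_force: 20.0
```

View pics/w4.png

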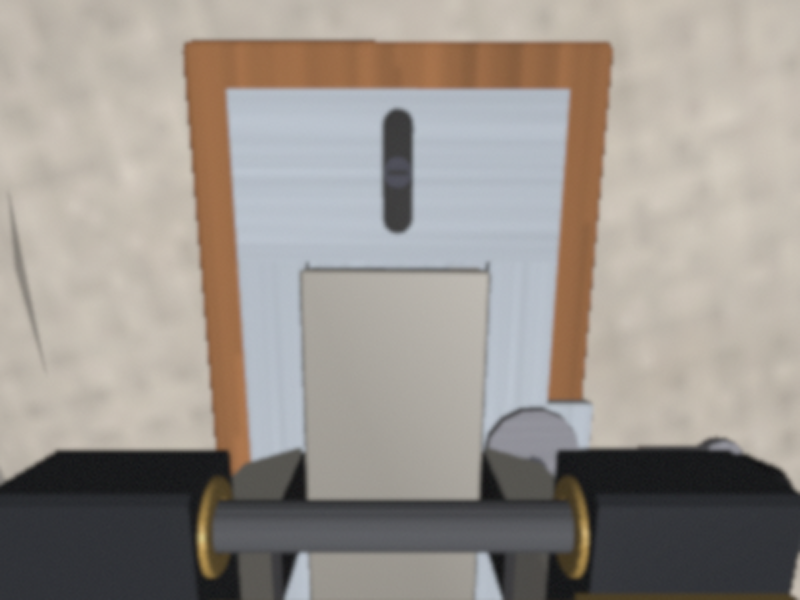

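The stone lines up with the pocket rim (ticks at (307,265) and (487,265)), and it is already sinking in with little force.

```bash
python3 -m jog '[[[-0.3,0,0,0.0005,0],[-0.3,0,0,0.001,0],[-0.3,0,0,0.0015,0],[-0.3,0,0,0.0015,0]]]';python3 -m jog '[[[-0.3,0,0,0.0005,0],[-0.3,0,0,0.001,0],[-0.3,0,0,0.001,0]]]'
```

```text
time: 7.72
tool_pos: [0.4873, -0.1465, 0.0435]
tool_rot: [3.142, 0.0, 1.617]
contact_force: [0.6, -0.3, -2.6]
opening: 0.0499
grip_force: 20.0
time: 7.97
tool_pos: [0.4873, -0.1464, 0.0425]
tool_rot: [3.142, 0.0, 1.617]
contact_force: [1.8, 0.1, -2.7]
opening: 0.0496
grip_force: 20.0
```

```bash
python3 -m jog '[[[-0.3,0,0,0.0005,0],[-0.3,0,0,0.001,0],[-0.3,0,0,0.001,0]]]';python3 -m jog '[[[-0.3,0,0,0.0005,0],[-0.3,0,0,0.0007,0],[-0.3,0,0,0.0007,0]]]'
```

```text
time: 8.22
tool_pos: [0.4873, -0.1465, 0.0415]
tool_rot: [3.141, 0.0, 1.617]
contact_force: [1.2, -0.2, -4.9]
opening: 0.0495
grip_force: 20.0
time: 8.47
tool_pos: [0.4873, -0.1465, 0.0411]
tool_rot: [3.141, 0.0, 1.617]
contact_force: [0.0, -1.0, 0.4]
opening: 0.0496
grip_force: 20.0
```

```bash
python3 -m jog '[[[-0.3,0,0,0.0004,0],[-0.3,0,0,0.0004,0]]]' ; python3 -m jog '[[[0.1,0,0,0,0],[0.2,0,0,0,0],[0.3,0,0,0,0],[0.4,0,0,0,0],[0.4,0,0,0,0]]]' 5;  python3 -m jog '[[[0.4,0,0,-0.03,0],[0.4,0,0,-0.06,0],[0.4,0,0,-0.1,0],[0.4,0,0,-0.1,0],[0.4,0,0,-0.1,0]]]'
python3 - <<'E'
from h import *
shot('wrist','w5',(120,0,520,300),2)
E
```

```text
time: 8.63
tool_pos: [0.4874, -0.1465, 0.041]
tool_rot: [3.141, 0.0, 1.617]
contact_force: [-0.8, 0.1, 5.3]
opening: 0.0498
grip_force: 20.0
time: 9.05
tool_pos: [0.4873, -0.1464, 0.0404]
tool_rot: [-3.142, -0.0, 1.617]
contact_force: [-0.0, 0.2, -0.7]
opening: 0.0634
grip_force: 0.0
time: 9.47
tool_pos: [0.4886, -0.147, 0.1426]
tool_rot: [3.137, 0.002, 1.617]
contact_force: [-0.6, 0.4, 0.3]
opening: 0.0642
grip_force: 0.0
```

View pics/w5.png

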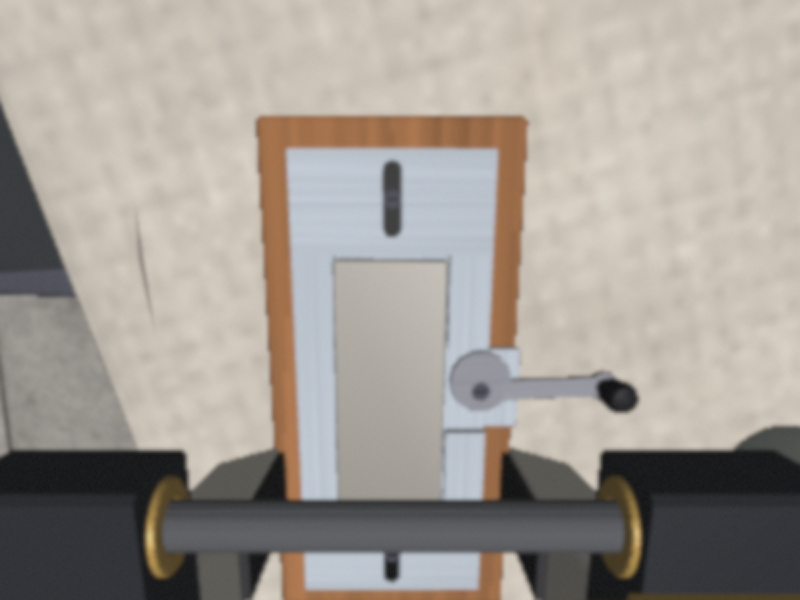

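The stone sits flush in the pocket, with an even rim around (333–448, 260). The lever runs from the pivot at (481,391) to the knob top at (622,396).

```bash
cat > plan.py <<'E'
from h import *
np.set_printoptions(precision=4,suppress=True)
s=robot.observe();T=toolT(np.r_[s['tool_pos'],s['tool_rot']]);print(s['tool_pos'],s['tool_rot'],s['qpos'])
piv=np.array([.5297,-.1442])
def P(phi,d=17e-3): return piv+.06*np.array([np.cos(phi),np.sin(phi)])-d*np.array([-np.sin(phi),np.cos(phi)])
def rel(phi,d=17e-3):
    w=np.linalg.inv(T)@np.r_[P(phi,d),.044,1]
    yaw=phi+np.pi/2; dt=-(yaw-s['tool_rot'][2]); dt=(dt+np.pi)%(2*np.pi)-np.pi
    return np.r_[w[:3],dt]
E
python3 - <<'E'
from plan import *
k=cw((622,396),.054,'w5')[:2];p=cw((481,391),.03,'w5')[:2];print(k,p,np.linalg.norm(k-piv),np.arctan2(*(k-piv)[::-1]))
print(rel(.06,.035))
E
```

```text
[ 0.4874 -0.1465  0.1409] [3.1402 0.0007 1.6169] [-0.4426  0.4103  1.7041  0.      1.0256 -0.4888]
[ 0.5872 -0.137 ] [ 0.5296 -0.1434] 0.05792376797537497 0.12513348094521703
[-0.0337  0.1027  0.097  -0.0139]
```

```bash
python3 -m jog '[[[-1,-0.01,0.03,0,0],[-1,-0.02,0.065,0,0],[-1,-0.034,0.103,0,0],[-1,-0.034,0.103,0.02,0],[-1,-0.034,0.103,0.04,0]]]';python3 -m jog '[[[-1,0,0,0.02,0],[-1,0,0,0.04,0],[-1,0,0,0.057,0],[-1,0,0,0.057,0],[-1,0,0,0.057,0]]]'
python3 - <<'E'
from plan import *
print(s['opening'],s['contact_force'])
for a in (.1,.16,.25,.35,.45,.55): print(a,rel(a))
E
```

```text
time: 9.93
tool_pos: [0.5936, -0.1763, 0.0986]
tool_rot: [3.14, 0.001, 1.617]
contact_force: [-0.4, 1.0, -0.5]
opening: 0.0354
grip_force: 0.0
time: 10.35
tool_pos: [0.5904, -0.1751, 0.0413]
tool_rot: [-3.137, -0.002, 1.617]
contact_force: [0.2, 0.3, 0.7]
opening: 0.0032
grip_force: 0.0
[ 0.5904 -0.1751  0.0413] [-3.1373 -0.0021  1.6168] [-0.4127  0.7069  1.4769  0.      0.9625 -0.4588]
0.0032495534503785817 [0.1801 0.3065 0.6919]
0.1 [ 0.0199  0.0016 -0.0027 -0.054 ]
0.16 [ 0.0236  0.0024 -0.0027 -0.114 ]
0.25 [ 0.0291  0.003  -0.0027 -0.204 ]
0.35 [ 0.0354  0.0031 -0.0027 -0.304 ]
0.45 [ 0.0416  0.0027 -0.0027 -0.404 ]
0.55 [ 0.0477  0.0016 -0.0026 -0.504 ]
```

```bash
python3 -m jog '[[[-1,0.01,0.001,-0.002,0],[-1,0.02,0.0016,-0.002,-0.054],[-1,0.0236,0.0024,-0.002,-0.114],[-1,0.029,0.003,-0.002,-0.2],[-1,0.0354,0.003,-0.002,-0.3]]]'; python3 -m jog '[[[-1,0,0,0,0],[-1,0,0,0,0]]]'
python3 - <<'E'
from plan import *
for a in (.35,.45,.55,.65,.75,.85): print(a,rel(a))
E
```

```text
time: 10.77
tool_pos: [0.5941, -0.1398, 0.0471]
tool_rot: [3.139, 0.002, 1.921]
contact_force: [0.3, -0.7, -0.2]
opening: 0.0005
grip_force: 0.6
time: 10.93
tool_pos: [0.5938, -0.1396, 0.0467]
tool_rot: [3.14, 0.001, 1.915]
contact_force: [-0.1, -0.1, 0.8]
opening: 0.0004
grip_force: 0.0
[ 0.5938 -0.1396  0.0467] [3.14   0.0012 1.9149] [-0.3566  0.688   1.4983  0.0001  0.9533 -0.7008]
0.35 [ 0.0007 -0.0017  0.0027 -0.0059]
0.45 [ 0.0068 -0.0004  0.0027 -0.1059]
0.55 [ 0.0129  0.0004  0.0027 -0.2059]
0.65 [ 0.0192  0.0005  0.0027 -0.3059]
0.75 [ 0.0254 -0.      0.0027 -0.4059]
0.85 [ 0.0315 -0.0011  0.0027 -0.5059]
```

```bash
python3 -m jog '[[[-1,0.0068,-0.0005,0.002,-0.106],[-1,0.013,0.0003,0.002,-0.206],[-1,0.019,0.0005,0.002,-0.306],[-1,0.0254,0,0.002,-0.406],[-1,0.0315,-0.001,0.002,-0.506]]]'; python3 -m jog '[[[-1,0,0,0,0],[-1,0,0,0,0]]]'
python3 - <<'E'
from plan import *
for a in (.85,.95,1.05,1.15,1.25,1.35): print(a,rel(a))
shot('wrist','w6',(120,0,520,300),2)
E
```

```text
time: 11.35
tool_pos: [0.5821, -0.1111, 0.0443]
tool_rot: [3.141, 0.002, 2.424]
contact_force: [0.4, -0.9, 0.3]
opening: 0.0002
grip_force: 0.4
time: 11.52
tool_pos: [0.5818, -0.1109, 0.0441]
tool_rot: [3.141, 0.001, 2.418]
contact_force: [-0.0, -0.1, -0.9]
opening: 0.0004
grip_force: 0.0
[ 0.5818 -0.1109  0.0441] [3.1412 0.0008 2.4183] [-0.3178  0.6664  1.5541  0.0001  0.9201 -1.1653]
0.85 [ 0.0002  0.0006  0.0001 -0.0025]
0.95 [ 0.0063  0.002   0.     -0.1025]
1.05 [ 0.0124  0.0028  0.     -0.2025]
1.15 [ 0.0187  0.0029  0.     -0.3025]
1.25 [ 0.0249  0.0024  0.     -0.4025]
1.35 [ 0.031   0.0013  0.     -0.5025]
```

View pics/w6.png

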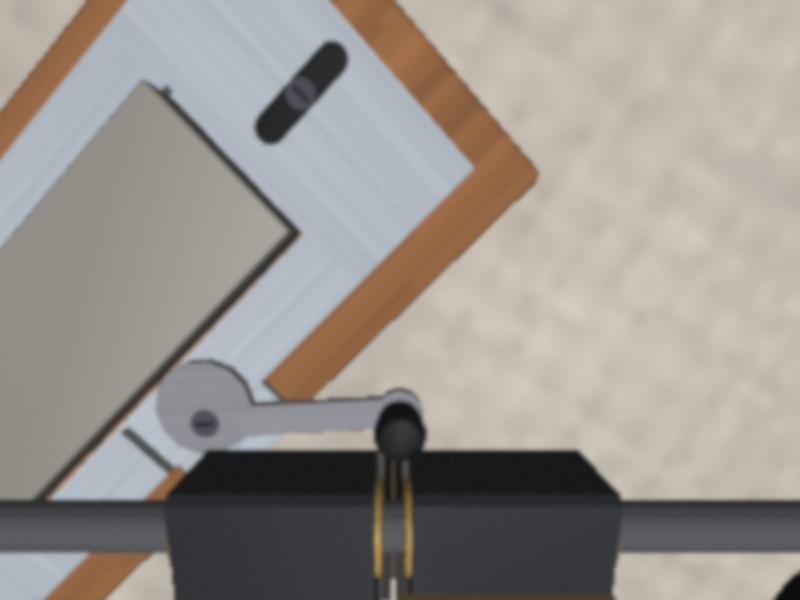

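The lever is moving with the fingers. The knob at (400,430) is centred in front of them.

```bash
python3 -m jog '[[[-1,0.006,0.002,0,-0.1],[-1,0.0124,0.0028,0,-0.2],[-1,0.0187,0.003,0,-0.3],[-1,0.025,0.0024,0,-0.4],[-1,0.025,0.0024,0,-0.4]]]'
python3 - <<'E'
from plan import *
for a in (1.25,1.32,1.39,1.46,1.53,1.6,1.65): print(a,rel(a))
E
```

```text
time: 11.98
tool_pos: [0.564, -0.0926, 0.0437]
tool_rot: [3.142, 0.0, 2.823]
contact_force: [0.0, -0.1, -0.0]
opening: 0.0003
grip_force: 0.0
[ 0.564  -0.0926  0.0437] [3.1416 0.0002 2.8231] [-0.2967  0.6379  1.6165  0.      0.8871 -1.549 ]
1.25 [-0.0007  0.0002 -0.0003  0.0023]
1.32 [ 0.0035  0.0012 -0.0003 -0.0677]
1.39 [ 0.0078  0.002  -0.0003 -0.1377]
1.46 [ 0.0122  0.0024 -0.0003 -0.2077]
1.53 [ 0.0165  0.0026 -0.0003 -0.2777]
1.6 [ 0.0209  0.0024 -0.0003 -0.3477]
1.65 [ 0.024   0.0021 -0.0003 -0.3977]
```

```bash
python3 -m jog '[[[-1,0.0035,0.001,0,-0.068],[-1,0.0078,0.002,0,-0.138],[-1,0.012,0.0024,0,-0.208],[-1,0.012,0.0024,0,-0.208]]]'; python3 -m jog '[[[-1,0.002,0,0,-0.03],[-1,0.004,-0.0005,0,-0.06],[-1,0.004,-0.0005,0,-0.06]]]'
python3 - <<'E'
from plan import *
for a in (1.53,1.56,1.6,1.65): print(a,rel(a))
E
```

```text
time: 12.32
tool_pos: [0.5537, -0.0868, 0.0436]
tool_rot: [-3.142, 0.0, 3.028]
contact_force: [0.6, 0.4, -0.8]
opening: 0.0005
grip_force: 0.1
time: 12.57
tool_pos: [0.5501, -0.0868, 0.0436]
tool_rot: [3.141, 0.001, 3.086]
contact_force: [0.4, 1.4, -0.5]
opening: 0.0002
grip_force: 0.7
[ 0.5501 -0.0868  0.0436] [3.1413 0.0007 3.0858] [-0.2944  0.6173  1.6607  0.0006  0.863  -1.8098]
1.53 [ 0.001   0.0018 -0.0004 -0.015 ]
1.56 [ 0.0028  0.0022 -0.0004 -0.045 ]
1.6 [ 0.0053  0.0028 -0.0004 -0.085 ]
1.65 [ 0.0084  0.0033 -0.0004 -0.135 ]
```

```bash
python3 -m jog '[[[-1,0.0015,0.001,0,-0.03],[-1,0.003,0.002,0,-0.06],[-1,0.003,0.002,0,-0.06]]]'; python3 -m jog '[[[-1,0.001,0,0,-0.02],[-1,0.0025,0,0,-0.03],[-1,0.0025,0,0,-0.03]]]';python3 -m jog '[[[-1,0.001,0,0,0],[-1,0.002,0,0,0],[-1,0.002,0,0,0]]]'
```

```text
time: 12.82
tool_pos: [0.5472, -0.0848, 0.0436]
tool_rot: [-3.141, 0.001, -3.136]
contact_force: [0.8, -0.2, 0.2]
opening: 0.0008
grip_force: 0.5
time: 13.07
tool_pos: [0.5446, -0.0845, 0.0436]
tool_rot: [-3.142, 0.001, -3.103]
contact_force: [2.6, 1.1, -0.7]
opening: 0.0007
grip_force: 1.3
time: 13.32
tool_pos: [0.5441, -0.0847, 0.0439]
tool_rot: [-3.141, 0.005, -3.104]
contact_force: [7.3, 1.6, -2.4]
opening: 0.0002
grip_force: 3.9
```

```bash
python3 -m jog '[[[-1,0.001,0,0,0],[-1,0.0015,0,0,0],[-1,0.0015,0,0,0]]]'; python3 -m jog '[[[-1,-0.01,0,0,0],[-1,-0.025,0,0,0],[-1,-0.025,0,-0.03,0],[-1,-0.025,0,-0.07,0],[-1,-0.025,0,-0.1,0]]]';python3 -m jog '[[[-1,0,0,0,0.1],[-1,-0.03,0,0,0.1],[-1,-0.03,0,0,0.1]]]'
python3 - <<'E'
from h import *
shot('wrist','w7',(120,0,520,300),2)
E
```

```text
time: 13.57
tool_pos: [0.5438, -0.0847, 0.0441]
tool_rot: [-3.141, 0.007, -3.104]
contact_force: [11.0, 2.7, -3.6]
opening: 0.0004
grip_force: 5.8
time: 13.98
tool_pos: [0.5652, -0.0837, 0.1448]
tool_rot: [3.141, -0.002, -3.103]
contact_force: [0.5, -0.1, 0.9]
opening: 0.0006
grip_force: 0.0
time: 14.23
tool_pos: [0.5981, -0.0827, 0.1438]
tool_rot: [-3.141, 0.003, 3.08]
contact_force: [-1.5, -0.5, -0.5]
opening: 0.0007
grip_force: 0.0
```

View pics/w7.png

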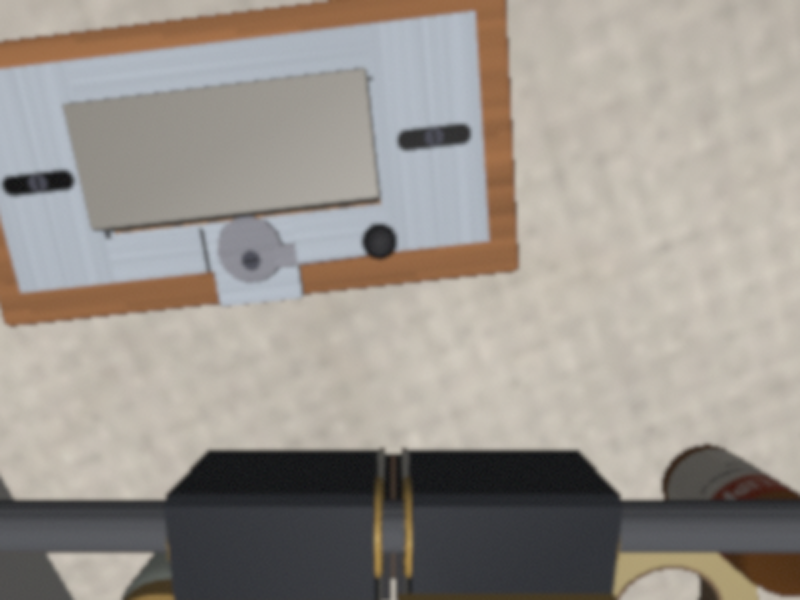

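The lever is home: the knob at (380,241) lies along the tray's side. The stone is flat against the far wall, and nothing touches the robot.

```bash
python3 -c "
from cell import robot
print(robot.hand_in())"
```

```text
the job is handed in; nothing more can be done
None
```

The stone is lying in the pocket, clamped with the cam lever pushed home to its stop, and the job is handed in at about 14 s of robot time. The hand-in call returned no verdict.

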